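# Set and lock the length stop of a cheese portioning board

## Robot

A 6-joint arm with a two-finger parallel gripper is mounted at the origin on the work surface. World frame = base frame: x ahead of the robot, y to its left, z up, the work surface at z = 0. Lengths are in m, angles in rad, forces in N, time in s.
With the tool pointing down it reaches from about 0.325 to 0.9 m from the base axis. Payload 6.1 kg.
Tool frame: the origin (TCP) lies on the front face of the gripper's body, between the roots of the fingers; the fingertips stand 70 mm ahead of it and the grasp point (between the pads) lies 51 mm ahead of it (arm.tcp_to_tips is the distance from the TCP to the fingertips, in m); z points along the fingers, y is the line along which they close (so a half turn about z gives the same grasp; the last joint's range is limited). The gripper opens to 87 mm and grips with 3 to 60 N. Pads are 19 mm wide; open, the fingers measure 117 mm over their backs; the gripper's body (75 mm by 190 mm) begins 51 mm behind the grasp point.
Start: joints at [-1.45, 0.22, 1.526, -0, 1.395, -0.126], TCP at [0.153, -0.606, 0.292] pointing down, gripper open.
Joint ranges: [-2.98, 2.98], [-0.91, 2.08], [0.09, 2.57], [-1.24, 4.39], [0.2, 2.65], [-2.68, 2.68]. Speed limits (rad/s): [2.57, 2.57, 3.01, 3.14, 3.14, 3.14].

## Interface

Orientations are given as [roll, pitch, yaw] about the fixed x, y, z axes, in that order (R = Rz(yaw) Ry(pitch) Rx(roll)).
In Python, from plant import arm gives the robot as it stands.
- The arm moves only by the tool move_arm, never from a script. Its argument "targets" is a list that holds one entry, the list of rows, each a list of 7 numbers: the shift along the tool's x, y, z in cm, then the turn, a rotation vector about the tool's x, y, z in rad, then the finger opening in cm, from 0 to 8.7. A call has 1 to 8 rows; each row is the pose to reach, as a shift and turn from the pose commanded when the call began, along the tool's axes at that moment; what a row does not reach only later rows make up. A row lasts 1/10 s, in which the tool goes at most 50 mm and 8.59 degrees, less where a joint would pass 70% of its speed; a pose out of reach is approached as far as the arm can. A call with a gripper value outside its range is refused whole. The fingers move at their own pace and stop on an object; "grip_force" is the grip in N (left out, the last holds). Time passes only in rows, so rows that repeat a pose let the fingers close. It gives the time, the measured TCP pose, the force, the opening and the grip force at its end, in the units of the state.
- arm.get_obs(): the state, without advancing time (a new reading comes with each control period).
- arm.grab_frame(name): name is "scene" or "top" or "wrist"; returns (picture, depth): 400x640x3 uint8, blue, green, red; 400x640 float32, m along the optical axis (not along the pixel's ray), 0 where there is no reading.
- arm.get_calibration(name): a dict with "vertical_fov" (degrees; the focal length in pixels is half the picture's height over the tangent of half this angle, whatever the lens; pixels are square), "cx", "cy" (the principal point, pixels), "position" and "attitude" of the camera in the world; the wrist camera has in their place "tool_from_camera" (4x4, takes a point from camera to tool coordinates, whose origin is the TCP and whose axes are the flange's). Camera axes: x right, y down, z forward; pixel columns grow to the right and rows downward; lengths in m; the calibration is good to about 2 mm. A picture is of the moment at which its call begins: read the wrist's pose just before it. get_calibration takes no time and is no camera call.
- arm.sign_off(): hands the job in; it is judged then, once.
Trained networks look in the newest picture that a camera, given by its name, has taken for a name from the list of things; names that differ only in an ending like _2 or _b are one class to them, and where a whole thing is asked for, a point or a joint stands for the part that bears it (a point fixed in the world has none). Each returns a list of dicts, best first, with "confidence" (0 to 1); they miss things now and then, are a little off and sometimes report something else, mostly with a low value. They report only what shows in the picture. A call takes as long as a camera call. They do not tell look-alikes from the thing itself.
- arm.outline_of(camera, label): "pixels" (400x640 bool, what is visible of it) and "position" ([row, column] in pixels, amid what is visible of it).
The state is a dict: "clock": time; "q": joint angles; "joint_velocities": joint speeds; "effort": joint torques, N m; "ee_pos": TCP position; "tcp_rot": TCP orientation; "wrist_force": force on the tool from outside, world axes, zero at the start; "moment": the same for the moment, N m; "finger_gap": finger opening in m; "finger_force": force on a finger pad.
Only numpy, scipy, OpenCV 4.12 (cv2) and the standard library are available. Lean on these libraries where they do the work, as an engineer would, in place of code of your own. Each camera call takes 0.05 s, during which the arm holds its last target. There are 200 camera calls.

## Task

Turn the red wing knob anticlockwise to free the stop of the portioning board, then push the stop along its rail until the cheese block stands square between the stop and the fixed end wall, with no gap at either end. Then turn the knob clockwise until the stop is firmly clamped there: feel for the moment it goes tight and do not force it far beyond. Do not touch the cheese itself, and leave the other things on the counter where they are.

Things in the scene. Friction and masses are not known exactly. Their poses are not given: they have to be found in the camera images.
- board: White board fixed to the counter, 240 x 430 mm, 20 mm thick. Origin under its middle, on the counter; z up, y along the rail towards the fixed end wall, x away from the robot (board x -125 to +115 mm, y +-215 mm). Rail: 30 mm wide, centred on x = +70 mm, top 45 mm above the counter. Steel end wall across the board: inner face at y = +190 mm, x -100 to +50 mm, top 65 mm above the counter.
- stop (a joint): Travel of the sliding stop along the rail, m: 0 far from the end wall, growing towards it, up to 0.210. A blue saddle (60 x 60 mm, top 70 mm above the counter) astride the rail carries the knob and a steel plate across the board. Saddle middle and knob axis at board y = -120 mm + travel. Slides with 2 to 3 N when free; held fast while clamped.
- stop_face (a point): Point on the plate's face towards the cheese and end wall (board y = -90 mm + travel, x = -30 mm, 50 mm above the counter). The plate is 8 mm thick, 150 mm wide (board x -100 to +50 mm), from 24 to 74 mm above the counter. Axes as the board's.
- stop_back (a point): Point on the plate's other face (board y = -98 mm + travel, x = -30 mm, 50 mm up): push here towards +y to slide the stop.
- knob_mid (a point): On the knob's upright axis (board x +70 mm), 102 mm above the counter, mid height of its red bar; point y = along the bar. Bar 16 mm wide, 94 to 110 mm up, 142 mm over all, round ends 22 mm wide; black hub 42 mm wide. Turns from 1 rad anticlockwise of the rail (loose) to 1.4 rad clockwise. Goes tight at a varying angle near the rail direction. 0.25 N m to turn loose; 0.4 N m is firmly tight.
- knob_left (a point): On the bar's axis, 50 mm from the knob axis, on the arm towards the end wall (+y), 102 mm above the counter. Pushing this arm away from the robot (+x) tightens (clockwise from above). The knob stays where it is left; past the point of contact its resistance grows by about 0.8 N m per rad.
- knob_right (a point): On the bar's axis, 50 mm from the knob axis, on the other arm (-y), 102 mm above the counter. Pushing this arm away from the robot (+x) frees (anticlockwise from above). Free air under both arms down to the saddle (70 mm) or rail.
- cheese: Yellow block of hard cheese, 80 (x) x 130 (y) x 50 mm (z), about 0.55 kg, slippery against the steel, lying loose and somewhat askew on the board between stop and end wall. Origin at the centre of its underside.
- pad: Black brake pad, 22 x 30 x 8 mm, hidden under the saddle, lowered by the knob's screw onto the brass strip. Origin at the centre of its underside.
- strip: Brass wear strip, 14 mm wide and 380 mm long, set on top of the rail; its height varies by about 1 mm. Origin at the centre of its top face.
- oregano: Jar with green cap, 52 mm diameter, 95 mm high, behind the rail; leave alone. Origin at the centre of its underside.
- tin: Red-labelled tin, 74 mm diameter, 110 mm high, behind the rail; leave alone. Origin at the centre of its underside.
- mill: Dark wooden pepper mill, 54 mm diameter, 128 mm high, beyond the end-wall side of the board; leave alone. Origin at the centre of its underside.
- wheel: Pizza wheel cutter lying flat, 215 mm long, 90 mm wide at its blade, 21 mm high, beside the board's other end; leave alone. Origin near its handle's middle, on the counter.
Things that resemble listed ones, but are neither listed nor needed, are in the scene too. Of the things shaped like the cheese, the yellow one is meant.

How it is judged:
On the way, in this order (a step that is already met when the one before it is completed fails the run):
1. the clamp is freed: the brake pad is off the strip (contact force between pad and strip below 1 N), for 0.2 s.
2. the stop has pushed the cheese home: square against the end wall, stop against it (value of joint stop above 0.147 m and y of cheese in the frame of board above 0.122 m and x of cheese in the frame of board between -0.085 and 0.02 m and angle between the y axis of cheese and the y axis of board, either way round below 0.04 rad and angle between cheese's own z axis and vertical below 0.05 rad), for 0.2 s.
3. the clamp is firmly tight there (pad pressing on the strip with over 20 N) (all of step 2 and contact force between pad and strip above 20 N), for 0.2 s.
At the end, for the whole second after the job is handed in: Stop travel over 0.147 m; cheese flat and at rest, its centre at board y over 122 mm (within 3 mm of the end wall) and board x -85 to +20 mm, square to the board within 0.04 rad; clamp tight: pad presses on the strip with over 20 N (all of step 3 and linear speed of cheese below 0.02 m/s); the robot touches nothing.
It fails at once if the robot touched the cheese (contact force between cheese and the fingers above 0.5 N or contact force between cheese and the arm above 0.5 N).
It fails at once if the clamp was forced: pad pressed on the strip with over 200 N (about 1.1 N m at the knob) (contact force between pad and strip above 200 N).
It fails at once if a bystander was moved more than 30 mm (distance of any of oregano, tin, mill, wheel from where it was at the start of the episode above 0.03 m).
It also fails if it takes over 61 s, if anything falls off the work surface, if the arm or the gripper's body presses on something with over 40 N, if the wrist force passes 120 N, or if a joint passes its speed limit or range.

## Working session

There is one attempt and no reset: what is moved stays moved. The work goes in short steps, Python scripts to look and compute and a tool call to move; the robot and the scene stay as the last step left them, time stands still between calls to the robot, and variables do not carry over. Pictures are saved under pics/ and viewed, at most 10 in all, crops included, and the job is handed in when it is done.

Besides the shell and the picture viewer there is one more tool, called after "Emit:" in YAML: its name, and indented under it one key for each argument. move_arm: Moves the arm, as the interface text tells. Its arguments: {"type":"object","properties":{"targets":{"type":"array","items":{"type":"array","items":{"type":"array","items":{"type":"number"}}}},"grip_force":{"type":"number"}},"required":["targets"]}

```bash
mkdir -p pics; ls; cat > h.py <<'E'
import numpy as np, cv2
from scipy.spatial.transform import Rotation as R
from plant import arm
def world(cam, depth, rc, calib=None):
    """pixels rc (N,2 rows,cols) -> world points (scene/top)"""
    c=arm.get_calibration(cam); h=depth.shape[0]
    f=h/2/np.tan(np.radians(c["vertical_fov"])/2)
    rc=np.atleast_2d(rc).astype(int); z=depth[rc[:,0],rc[:,1]]
    p=np.c_[(rc[:,1]-c["cx"])/f*z,(rc[:,0]-c["cy"])/f*z,z]
    A=np.array(c["attitude"]); Rm=A if A.shape==(3,3) else (R.from_euler('xyz',A) if A.size==3 else R.from_quat(A)).as_matrix()
    return p@Rm.T+np.array(c["position"]), z
E
python3 - <<'E'
from h import *
for n in("scene","top"):
    im,d=arm.grab_frame(n); cv2.imwrite(f"pics/{n}0.png",im); np.save(f"{n}0.npy",d)
    print(n,arm.get_calibration(n))
    for l in("board","knob_mid","stop","cheese","oregano","tin","mill","wheel","stop_back"):
        try:
            for o in arm.outline_of(n,l)[:3]:
                p,z=world(n,d,np.argwhere(o["pixels"])); p=p[z>0]
                print(l,round(o["confidence"],2),np.round(o["position"]),o["pixels"].sum(),np.median(p,0).round(3),p.min(0).round(3),p.max(0).round(3))
        except Exception as e: print(l,e)
print(arm.get_obs())
E
```

```text
pics
scene {'vertical_fov': 46.85283126051689, 'cx': 325.3951322477416, 'cy': 200.55759983355745, 'position': array([1.37694755, 0.29451292, 0.84619603]), 'attitude': array([-2.29470102, -0.02121419,  1.90386843])}
board 0.89 [214. 329.] 7924 [0.587 0.022 0.023] [ 0.337 -0.183 -0.003] [0.703 0.259 0.118]
knob_mid 0.81 [191. 291.] 552 [ 0.597 -0.053  0.11 ] [ 0.472 -0.126  0.018] [0.616 0.011 0.118]
stop 0.67 [200. 295.] 1308 [ 0.6   -0.044  0.074] [ 0.351 -0.123 -0.003] [0.623 0.011 0.118]
cheese 0.83 [218. 494.] 1452 [0.428 0.438 0.05 ] [ 0.331  0.394 -0.001] [0.467 0.482 0.056]
cheese 0.82 [205. 364.] 1659 [0.521 0.116 0.07 ] [0.394 0.029 0.02 ] [0.542 0.18  0.076]
oregano 0.72 [272. 348.] 890 [0.743 0.143 0.069] [ 0.628  0.094 -0.001] [0.754 0.166 0.1  ]
tin 0.68 [242. 266.] 1477 [ 0.736 -0.054  0.088] [ 0.68  -0.119  0.   ] [ 0.753 -0.027  0.115]
mill 0.6 [231. 445.] 798 [0.54  0.333 0.064] [ 0.403  0.308 -0.001] [0.555 0.36  0.131]
wheel 0.9 [191. 234.] 825 [ 0.545 -0.255  0.016] [ 0.372 -0.305 -0.003] [ 0.603 -0.203  0.027]
wheel 0.28 [242. 268.] 1537 [ 0.736 -0.054  0.086] [ 0
[... 1279 characters left out ...]
 1.0, 'q': array([-1.45013030e+00,  2.20416063e-01,  1.52648865e+00, -3.29010369e-05,
        1.39473245e+00, -1.26114619e-01]), 'joint_velocities': array([-4.36390048e-04,  2.04023412e-06, -7.94430621e-04,  1.42473409e-03,
        1.55976657e-04, -1.55391692e-03]), 'effort': array([ 3.67278490e-04, -4.94570339e+01, -3.87723899e+01,  7.01028504e-02,
        4.66815149e-02,  2.34233812e-05]), 'ee_pos': array([ 0.15265441, -0.60605783,  0.2922337 ]), 'tcp_rot': array([-3.14154442e+00,  2.65360639e-05,  2.46786409e-01]), 'wrist_force': array([ 0.44447941,  0.88137637, -0.56200375]), 'moment': array([-0.00117031,  0.01316308, -0.02898868]), 'finger_force': 0.0, 'finger_gap': 0.08712046225726357}
```

```bash
python3 - <<'E'
from h import *
im=cv2.imread("pics/top0.png"); d=np.load("top0.npy")
cv2.imwrite("pics/topcrop.png",cv2.resize(im[130:290,170:470],None,fx=2.6,fy=2.6,interpolation=cv2.INTER_CUBIC))
im=cv2.imread("pics/scene0.png")
cv2.imwrite("pics/scenecrop.png",cv2.resize(im[130:310,200:520],None,fx=2.5,fy=2.5,interpolation=cv2.INTER_CUBIC))
E
```

```text
(no output)
```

View pics/topcrop.png

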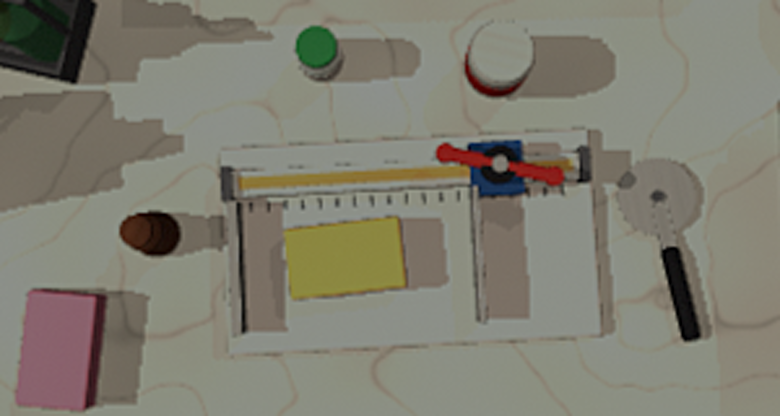

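View pics/scenecrop.png

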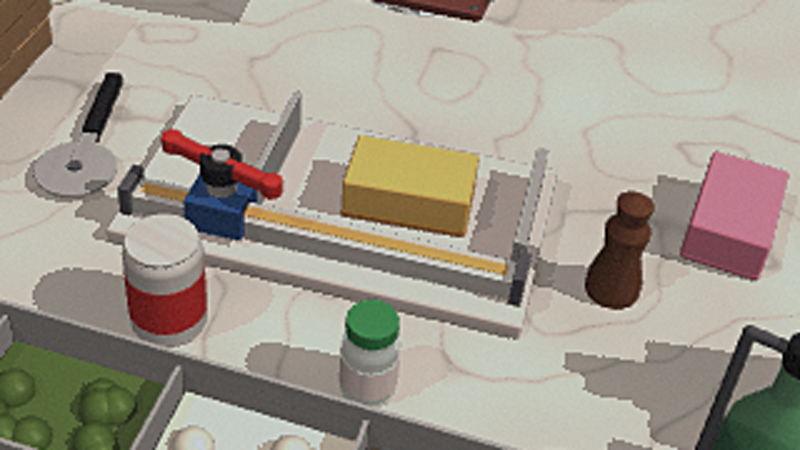

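```bash
cat >> h.py <<'E'
def plane(cam, rc, z):
    c=arm.get_calibration(cam); f=200/np.tan(np.radians(c["vertical_fov"])/2)
    rc=np.atleast_2d(rc).astype(float)
    r=np.c_[(rc[:,1]-c["cx"])/f,(rc[:,0]-c["cy"])/f,np.ones(len(rc))]@R.from_euler('xyz',c["attitude"]).as_matrix().T
    P=np.array(c["position"]); return P+r*((z-P[2])/r[:,2])[:,None]
def big(m):
    n,l,s,_=cv2.connectedComponentsWithStats(m.astype(np.uint8)); return l==1+np.argmax(s[1:,4])
def rect(p):
    c,s,a=cv2.minAreaRect((p[:,:2]*1000).astype(np.float32))
    b=cv2.boxPoints((c,s,a)); e=[b[1]-b[0],b[2]-b[1]]; L=max(e,key=np.linalg.norm)
    return np.round(c,1),np.round(s,1),round(float(np.degrees(np.arctan2(-L[0],L[1])+np.pi/2)%180-90),2)
def analyse(im,d,cam="top"):
    hsv=cv2.cvtColor(im,cv2.COLOR_BGR2HSV); H,S,V=cv2.split(hsv)
    roi=np.zeros(H.shape,bool); roi[175:280,245:410]=1
    out={}
    for n,m,z in(("knob",((H<6)|(H>174))&(S>130)&(V>60),.108),("strip",(H>12)&(H<24)&(S>90)&(V>70)&(np.arange(400)[:,None]<208),.045),
                 ("cheese",(H>24)&(H<34)&(S>110)&(V>90),.07),("saddle",(H>100)&(H<125)&(S>120),.07)):
        m=big(m&roi); p=plane(cam,np.argwhere(m),z); q,zz=world(cam,d,np.argwhere(m))
        out[n]=(m.sum(),rect(p),"med",np.round(np.median(q,0),3)); print(n,*out[n])
    return out
E
python3 - <<'E'
from h import *
im=cv2.imread("pics/top0.png"); d=np.load("top0.npy"); analyse(im,d)
# board rectangle via height band
rc=np.argwhere(np.ones(d.shape,bool)); p,z=world("top",d,rc)
h=p[:,2].reshape(d.shape)
P=p.reshape(d.shape+(3,))
m=(h>.012)&(h<.13)&(P[...,0]>.36)&(P[...,0]<.655)&(P[...,1]>-.2)&(P[...,1]<.275)
m=big(cv2.morphologyEx(m.astype(np.uint8),cv2.MORPH_OPEN,np.ones((3,3))))
print("board",rect(plane("top",np.argwhere(m),.02)), m.sum())
print("counter z",np.median(p[(p[:,0]<.36)&(p[:,0]>.3)&(abs(p[:,1])<.2),2]))
# high band: plate / end wall
for y0,y1,lo,hi in((-.08,.02,.055,.09),(.17,.26,.05,.08)):
    k=(h>lo)&(h<hi)&(P[...,1]>y0)&(P[...,1]<y1)&(P[...,0]<.565)&(P[...,0]>.4)
    print(k.sum(),rect(P[k]))
E
```

```text
knob 120 (array([578.3, -97.4]), array([60.1, 20.3]), -9.92) med [ 0.579 -0.101  0.111]
strip 366 (array([583.3, 101.6]), array([ 13.6, 263.1]), 2.27) med [0.583 0.093 0.046]
cheese 1139 (array([491.6, 112.2]), array([ 74.8, 125.9]), 6.06) med [0.491 0.112 0.07 ]
saddle 124 (array([569.9, -58.4]), array([61.7, 26. ]), -13.07) med [ 0.569 -0.056  0.071]
board (array([509.4,  39.2]), array([239.2, 429.2]), 2.06) 11411
counter z 0.0005665962384568957
196 (array([492.2, -56.3]), array([144. ,  48.3]), -89.0)
304 (array([489.3, 206.9]), array([155.4,  74.2]), -85.53)
```

```bash
cat >> h.py <<'E'
O=np.array([.5145,.0395]); YAW=np.radians(2.12)
Bx=np.array([np.cos(YAW),np.sin(YAW)]); By=np.array([-np.sin(YAW),np.cos(YAW)])
def tob(p): q=np.atleast_2d(p)[:,:2]-O; return np.c_[q@Bx,q@By]*1000
def tow(x,y): return O+(x*Bx+y*By)/1000
def knob(im,cam="top"):
    H,S,V=cv2.split(cv2.cvtColor(im,cv2.COLOR_BGR2HSV))
    m=((H<8)|(H>172))&(S>110)&(V>45)
    rc=np.argwhere(m); p=tob(plane(cam,rc,.106)); k=(p[:,0]>-20)&(p[:,0]<150)&(abs(p[:,1])<230)&(p[:,0]<125)
    p=p[k]; (c,s,a)=cv2.minAreaRect(p.astype(np.float32)); u=np.linalg.svd(p-p.mean(0))[2][0]; u*=np.sign(u[1])
    print("knob centre board",np.round(c,1),"size",np.round(s,1),"angle anticlockwise rad",round(float(np.arctan2(-u[0],u[1])),3),k.sum())
def where():
    o=arm.get_obs(); t=o["ee_pos"]; b=tob(t)[0]
    print("t",round(o["clock"],2),"tcp board mm",b.round(1),"tip z",round((t[2]-.07)*1000,1),"yaw-board",round(o["tcp_rot"][2]-YAW,3),"rp",o["tcp_rot"][:2].round(3),"F",o["wrist_force"].round(1),"gap",round(o["finger_gap"],3),"q",o["q"].round(2))
E
python3 - <<'E'
from h import *
im=cv2.imread("pics/top0.png"); knob(im); where()
im2=cv2.imread("pics/scene0.png"); knob(im2,"scene")
print("cheese board",tob([[.4916,.1122]]),"target board(15,..):",)
for y in(-50,50): print(y,tow(30,-97+y))
E
```

```text
knob centre board [  70.4 -102.1] size [138.6  20.5] angle anticlockwise rad -0.273 240
t 1.0 tcp board mm [-385.5 -631.7] tip z 222.2 yaw-board 0.21 rp [-3.142  0.   ] F [ 0.4  0.9 -0.6] gap 0.087 q [-1.45  0.22  1.53 -0.    1.39 -0.13]
knob centre board [  73.3 -100.2] size [148.7  33.7] angle anticlockwise rad -0.283 336
cheese board [[-20.1949684   73.49736901]] target board(15,..):
-50 [ 0.54991737 -0.10628961]
50 [ 0.54621812 -0.00635805]
```

Emit:
move_arm:
  targets:
    - [[0,0,0,0,0,0.15,0],[0,0,0,0,0,0.21,0]]

```text
clock: 1.2
ee_pos: [0.1527, -0.6061, 0.2923]
tcp_rot: [3.142, -0.0, 0.032]
wrist_force: [-0.2, 0.3, -1.0]
finger_gap: 0.0775
finger_force: 0.0
```

Emit:
move_arm:
  targets:
    - [[3.1,-3.7,0,0,0,0,0],[6.2,-7.4,0,0,0,0,0],[9.3,-11.1,0,0,0,0,0],[12.4,-14.8,0,0,0,0,0],[15.5,-18.5,0,0,0,0,0],[18.6,-22.2,0,0,0,0,0],[21.7,-25.9,0,0,0,0,0],[24.8,-29.6,0,0,0,0,0]]

```text
clock: 2.0
ee_pos: [0.3905, -0.2995, 0.2926]
tcp_rot: [3.141, -0.001, 0.037]
wrist_force: [-0.1, -0.3, -0.2]
finger_gap: 0.0151
finger_force: 0.0
```

Emit:
move_arm:
  targets:
    - [[3.1,-3.7,0,0,0,0,0],[6.2,-7.4,0,0,0,0,0],[9.3,-11.1,0,0,0,0,0],[12.4,-14.8,0,0,0,0,0],[15.5,-18.5,0,0,0,0,0],[15.5,-18.5,0,0,0,0,0]]

```text
clock: 2.6
ee_pos: [0.5402, -0.1058, 0.2924]
tcp_rot: [-3.14, -0.002, 0.043]
wrist_force: [-0.3, 0.2, 0.5]
finger_gap: 0.0007
finger_force: 0.0
```

```bash
python3 - <<'E'
from h import *
where()
E
```

```text
t 2.6 tcp board mm [  20.3 -146.2] tip z 222.4 yaw-board 0.006 rp [-3.14e+00 -2.00e-03] F [-0.3  0.2  0.5] gap 0.001 q [-0.34  0.04  1.72  0.    1.38  1.19]
```

Candidates: yellow block at top pixel (229,302) versus the pink one at (267,198). The yellow one on the board is the cheese. There is one red wing knob, at (192,359); the red-labelled tin at (157,362) is not it. The crops I viewed confirm this.

Emit:
move_arm:
  targets:
    - [[0,0.4,4,0,0,0,0],[0,0.4,8,0,0,0,0],[0,0.4,11,0,0,0,0],[0,0.4,13.2,0,0,0,0],[0,0.4,13.2,0,0,0,0]]

```text
clock: 3.1
ee_pos: [0.5351, -0.1142, 0.1565]
tcp_rot: [-3.139, 0.007, 0.036]
wrist_force: [-0.1, -0.5, 0.4]
finger_gap: 0.0004
finger_force: 0.0
```

Emit:
move_arm:
  targets:
    - [[1,0,0,0,0,0,0],[1.5,0,0,0,0,0,0],[2.0,0,0,0,0,0,0],[2.5,0,0,0,0,0,0],[3.0,0,0,0,0,0,0],[3,0,0,0,0,0,0]]

```text
clock: 3.7
ee_pos: [0.5686, -0.1139, 0.1613]
tcp_rot: [3.141, -0.001, 0.037]
wrist_force: [-1.8, -1.3, 0.6]
finger_gap: 0.0008
finger_force: 0.9
```

```bash
python3 - <<'E'
from h import *
where()
im,d=arm.grab_frame("top"); cv2.imwrite("pics/t1.png",im); knob(im)
E
```

```text
t 3.7 tcp board mm [  48.4 -155.3] tip z 91.3 yaw-board -0.0 rp [ 3.141e+00 -1.000e-03] F [-1.8 -1.3  0.6] gap 0.001 q [-0.33  0.24  1.76 -0.    1.14  1.2 ]
knob centre board [  56.3 -142.5] size [128.9 205.8] angle anticlockwise rad 0.455 1473
```

Emit:
move_arm:
  targets:
    - [[0.6,0.1,0,0,0,0,0],[1.2,0.1,0,0,0,0,0],[1.8,0.2,0,0,0,0,0],[2.4,0.2,0,0,0,0,0],[3.0,0.3,0,0,0,0,0],[3.6,0.3,0,0,0,0,0],[4.0,0.3,0,0,0,0,0],[4.0,0.3,0,0,0,0,0]]

```text
clock: 4.55
ee_pos: [0.6075, -0.1139, 0.1592]
tcp_rot: [-3.139, 0.003, 0.037]
wrist_force: [-3.7, 2.0, -0.3]
finger_gap: 0.0006
finger_force: 2.1
```

Emit:
move_arm:
  targets:
    - [[-2.5,0.3,0,0,0,0,0],[-4,0.3,-3,0,0,0,0],[-8,0.3,-5,0,0,0,0],[-13,0.3,-5,0,0,0,0],[-18,0.3,-5,0,0,0,0],[-22,0.3,-5,0,0,0,0],[-22,0.3,-5,0,0,0,0]]

```text
clock: 5.25
ee_pos: [0.3849, -0.1251, 0.2094]
tcp_rot: [-3.141, 0.001, 0.036]
wrist_force: [0.4, -0.7, -0.8]
finger_gap: 0.0004
finger_force: 0.0
```

```bash
python3 - <<'E'
from h import *
where()
im,d=arm.grab_frame("top"); knob(im)
a=im[130:290,170:470]
im2,d=arm.grab_frame("scene"); knob(im2,"scene"); cv2.imwrite("pics/t2.png",cv2.resize(np.vstack([a,im2[150:300,200:500]]),None,fx=1.9,fy=1.9))
E
```

```text
t 5.25 tcp board mm [-135.6 -159.7] tip z 139.4 yaw-board -0.001 rp [-3.141e+00  1.000e-03] F [ 0.4 -0.7 -0.8] gap 0.0 q [-0.51 -0.26  2.16  0.    1.24  1.02]
knob centre board [  71.2 -101.8] size [ 20.  140.1] angle anticlockwise rad 0.674 232
knob centre board [  72.8 -101.1] size [ 36.1 143.4] angle anticlockwise rad 0.68 347
```

View pics/t2.png

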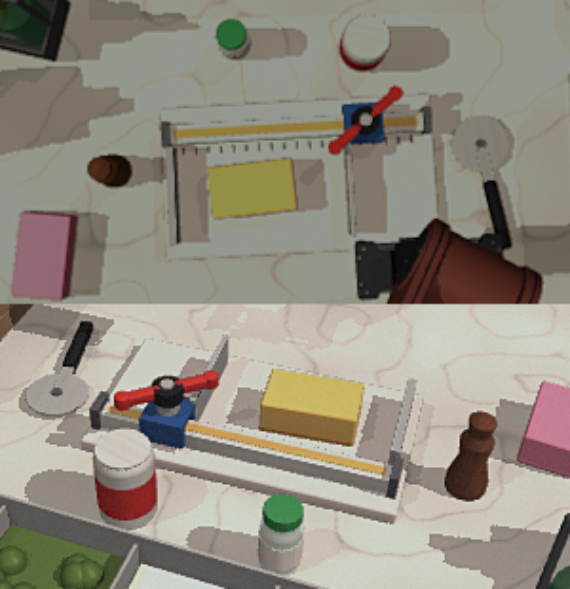

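Emit:
move_arm:
  targets:
    - [[4,-2.2,0,0,0,0,0],[8,-4.5,0,0,0,0,0],[9.4,-4.5,0,0,0,0,0],[9.4,-4.5,4,0,0,0,0],[9.4,-4.5,7,0,0,0,0],[9.4,-4.5,8.9,0,0,0,0],[9.4,-4.5,8.9,0,0,0,0]]

```text
clock: 6.05
ee_pos: [0.48, -0.0766, 0.1181]
tcp_rot: [-3.139, 0.005, 0.038]
wrist_force: [-1.0, -0.3, -1.0]
finger_gap: 0.0006
finger_force: 0.0
```

Emit:
move_arm:
  targets:
    - [[0,-1,0,0,0,0,0],[0,-1.7,0,0,0,0,0],[0,-2.4,0,0,0,0,0],[0,-3.1,0,0,0,0,0],[0,-3.8,0,0,0,0,0],[0,-4.5,0,0,0,0,0],[0,-5.2,0,0,0,0,0],[0,-5.9,0,0,0,0,0]]

```text
clock: 6.85
ee_pos: [0.4784, -0.0182, 0.1215]
tcp_rot: [3.141, -0.0, 0.037]
wrist_force: [1.4, -3.4, 1.2]
finger_gap: 0.0004
finger_force: 1.6
```

```bash
python3 - <<'E'
from h import *
where()
im,d=arm.grab_frame("scene"); knob(im,"scene")
E
```

```text
t 6.85 tcp board mm [-38.2 -56.4] tip z 51.5 yaw-board -0.0 rp [ 3.141 -0.   ] F [ 1.4 -3.4  1.2] gap 0.0 q [-0.2   0.07  2.04 -0.    1.03  1.33]
knob centre board [ 72.9 -68.1] size [ 36.3 143.4] angle anticlockwise rad 0.684 348
```

Emit:
move_arm:
  targets:
    - [[0,-0.8,0,0,0,0,0],[0,-1.6,0,0,0,0,0],[0,-2.4,0,0,0,0,0],[0,-3.2,0,0,0,0,0],[0,-4.0,0,0,0,0,0],[0,-4.8,0,0,0,0,0],[0,-5.6,0,0,0,0,0],[0,-6.4,0,0,0,0,0]]

```text
clock: 7.7
ee_pos: [0.4757, 0.0458, 0.1211]
tcp_rot: [3.141, 0.001, 0.037]
wrist_force: [-0.0, -4.6, -0.6]
finger_gap: 0.0006
finger_force: 2.2
```

Emit:
move_arm:
  targets:
    - [[0,-0.4,0,0,0,0,0],[0,-0.8,0,0,0,0,0],[0,-1.2,0,0,0,0,0],[0,-1.6,0,0,0,0,0],[0,-2.0,0,0,0,0,0],[0,-2.4,0,0,0,0,0],[0,-2.7,0,0,0,0,0],[0,-2.7,0,0,0,0,0]]

```text
clock: 8.5
ee_pos: [0.475, 0.073, 0.1213]
tcp_rot: [-3.141, -0.0, 0.037]
wrist_force: [0.4, -0.6, 0.3]
finger_gap: 0.0
finger_force: 0.4
```

```bash
python3 - <<'E'
from h import *
where()
im,d=arm.grab_frame("scene"); knob(im,"scene")
im=im[150:300,250:500]; cv2.imwrite("pics/s3.png",cv2.resize(im,None,fx=3,fy=3))
E
```

```text
t 8.5 tcp board mm [-38.2  34.9] tip z 51.3 yaw-board -0.0 rp [-3.141 -0.   ] F [ 0.4 -0.6  0.3] gap 0.0 q [-0.01  0.08  2.04  0.    1.03  1.52]
knob centre board [72.3 22.6] size [ 34.5 143.9] angle anticlockwise rad 0.687 357
```

View pics/s3.png

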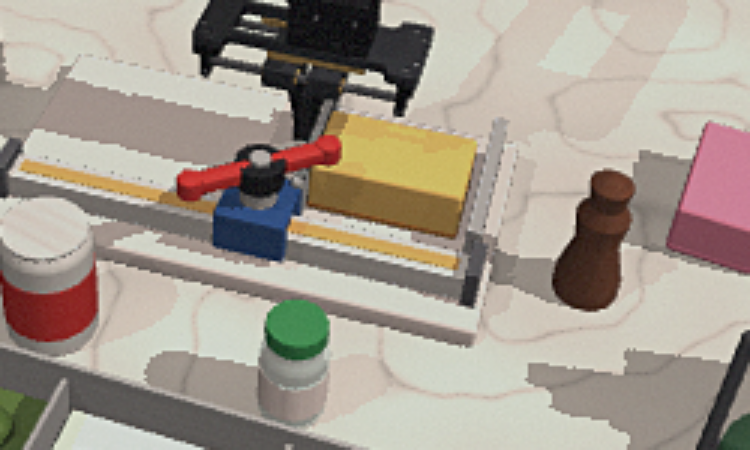

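The cheese lies flat against the plate, with a gap of roughly 8 mm left at the end wall. I'll push on slowly and watch the force.

Emit:
move_arm:
  targets:
    - [[0,-0.15,0,0,0,0,0],[0,-0.3,0,0,0,0,0],[0,-0.4,0,0,0,0,0],[0,-0.5,0,0,0,0,0],[0,-0.6,0,0,0,0,0],[0,-0.7,0,0,0,0,0],[0,-0.8,0,0,0,0,0]]

```text
clock: 9.25
ee_pos: [0.4748, 0.0803, 0.1214]
tcp_rot: [3.142, -0.0, 0.037]
wrist_force: [0.1, -4.1, 1.0]
finger_gap: 0.0003
finger_force: 2.1
```

Emit:
move_arm:
  targets:
    - [[0,-0.1,0,0,0,0,0],[0,-0.2,0,0,0,0,0]]

```text
clock: 9.45
ee_pos: [0.4748, 0.082, 0.1214]
tcp_rot: [3.141, -0.0, 0.037]
wrist_force: [1.2, -9.5, -0.9]
finger_gap: 0.0001
finger_force: 4.5
```

Force is rising, so I'm making contact. I'll go a little further in 1 mm steps.

Emit:
move_arm:
  targets:
    - [[0,-0.1,0,0,0,0,0],[0,-0.1,0,0,0,0,0]]

```text
clock: 9.65
ee_pos: [0.4748, 0.0822, 0.1214]
tcp_rot: [3.139, -0.0, 0.037]
wrist_force: [0.4, -10.7, 0.1]
finger_gap: 0.0001
finger_force: 5.1
```

```bash
python3 - <<'E'
from h import *
where()
im,d=arm.grab_frame("scene"); knob(im,"scene")
im=im[170:260,320:440]; cv2.imwrite("pics/s4.png",cv2.resize(im,None,fx=6,fy=6,interpolation=cv2.INTER_CUBIC))
E
```

```text
t 9.65 tcp board mm [-38.1  44.1] tip z 51.4 yaw-board 0.0 rp [ 3.139 -0.   ] F [  0.4 -10.7   0.1] gap 0.0 q [ 0.01  0.08  2.03 -0.    1.03  1.54]
knob centre board [73.1 33. ] size [ 33.4 144.2] angle anticlockwise rad 0.679 352
```

View pics/s4.png

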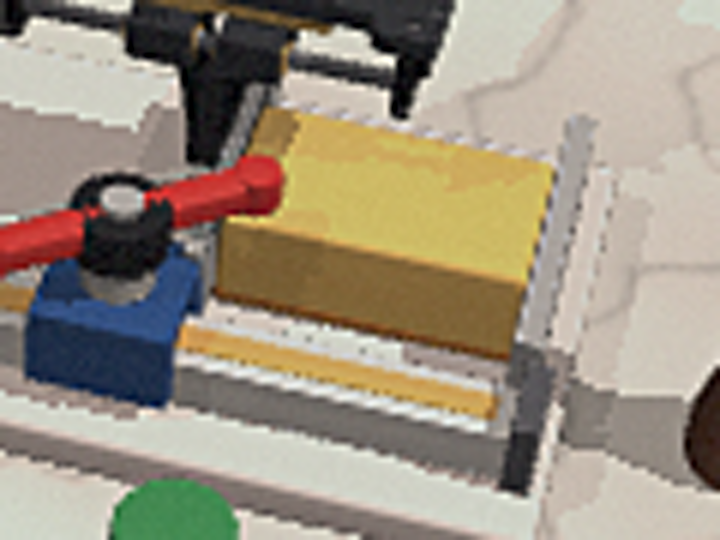

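The cheese is square between the plate and the end wall, with no visible gap. The last 1 mm of commanded push moved it only 0.2 mm. I'll back off, rise and go to the knob's +y arm.

Emit:
move_arm:
  targets:
    - [[0,1.0,0,0,0,0,0],[0,2.0,0,0,0,0,0],[0,2.0,-4,0,0,0,0],[0,2.0,-8,0,0,0,0],[0.6,-1,-8,0,0,0,0],[1.2,-3.7,-8,0,0,0,0],[2.8,-3.7,-8,0,0,0,0],[2.8,-3.7,-8,0,0,0,0]]

```text
clock: 10.5
ee_pos: [0.5021, 0.1218, 0.2015]
tcp_rot: [-3.141, -0.001, 0.038]
wrist_force: [-0.6, -0.7, -0.1]
finger_gap: 0.0003
finger_force: 0.0
```

```bash
python3 - <<'E'
from h import *
where()
im,d=arm.grab_frame("top"); knob(im); analyse(im,d)
im,d=arm.grab_frame("scene"); knob(im,"scene")
E
```

```text
t 10.5 tcp board mm [-9.3 82.7] tip z 131.5 yaw-board 0.001 rp [-3.141e+00 -1.000e-03] F [-0.6 -0.7 -0.1] gap 0.0 q [0.08 0.05 1.9  0.   1.2  1.62]
knob centre board [28.5 85.8] size [121.  257.4] angle anticlockwise rad 0.248 1756
knob 1085 (array([511.3, 158. ]), array([102.6, 117.1]), 4.83) med [0.504 0.12  0.513]
strip 262 (array([589.3, -51.6]), array([ 13.7, 186.2]), 2.49) med [ 0.588 -0.042  0.047]Traceback (most recent call last):
  File "<stdin>", line 3, in <module>
  File "h.py", line 29, in analyse
    m=big(m&roi); p=plane(cam,np.argwhere(m),z); q,zz=world(cam,d,np.argwhere(m))
  File "h.py", line 18, in big
    n,l,s,_=cv2.connectedComponentsWithStats(m.astype(np.uint8)); return l==1+np.argmax(s[1:,4])
                                                                              ~~~~~~~~~^^^^^^^^^
    return _wrapfunc(a, 'argmax', axis=axis, out=out, **kwds)
    return bound(*args, **kwds)
ValueError: attempt to get argmax of an empty sequence
```

Emit:
move_arm:
  targets:
    - [[0,0,1.5,0,0,0,0],[0,0,3,0,0,0,0],[0,0,3.6,0,0,0,0],[0,0,4,0,0,0,0],[0,0,4,0,0,0,0]]

```text
clock: 11.05
ee_pos: [0.5006, 0.121, 0.1605]
tcp_rot: [-3.142, 0.001, 0.036]
wrist_force: [-0.5, 0.1, -0.1]
finger_gap: 0.0006
finger_force: 0.0
```

Emit:
move_arm:
  targets:
    - [[0.8,0,0,0,0,0,0],[1.6,0,0,0,0,0,0],[2.2,0,0,0,0,0,0],[2.8,0,0,0,0,0,0],[3.4,0,0,0,0,0,0],[3.9,0,0,0,0,0,0],[4.4,0,0,0,0,0,0]]

```text
clock: 11.75
ee_pos: [0.5437, 0.1233, 0.1602]
tcp_rot: [-3.141, 0.005, 0.037]
wrist_force: [-7.3, 2.5, 0.5]
finger_gap: 0.0005
finger_force: 3.3
```

```bash
python3 - <<'E'
from h import *
where()
im,d=arm.grab_frame("scene"); knob(im,"scene")
E
```

```text
t 11.75 tcp board mm [32.3 82.7] tip z 90.2 yaw-board 0.0 rp [-3.141  0.005] F [-7.3  2.5  0.5] gap 0.001 q [0.08 0.2  1.82 0.   1.13 1.61]
knob centre board [74.8 27.5] size [ 35.6 137.9] angle anticlockwise rad 0.326 375
```

```bash
python3 - <<'E'
from h import *
im,d=arm.grab_frame("scene"); cv2.imwrite("pics/s5full.png",im)
c=im[170:260,320:440]; c=cv2.resize(c,None,fx=6,fy=6,interpolation=cv2.INTER_CUBIC); cv2.imwrite("pics/s5.png",c)
for f in("pics/s4.png","pics/s5.png"):
    H,S,V=cv2.split(cv2.cvtColor(cv2.imread(f),cv2.COLOR_BGR2HSV)); m=big((H>100)&(H<125)&(S>120)); r=np.argwhere(m)
    print(f,m.sum(),r.min(0),r.max(0),np.percentile(r[r[:,0]>320],[1,50,99],axis=0)[:,1])
E
```

```text
pics/s4.png 16843 [244  27] [406 199] [ 29. 107. 171.]
pics/s5.png 16985 [243  13] [404 186] [ 15.  94. 157.]
```

View pics/s5.png

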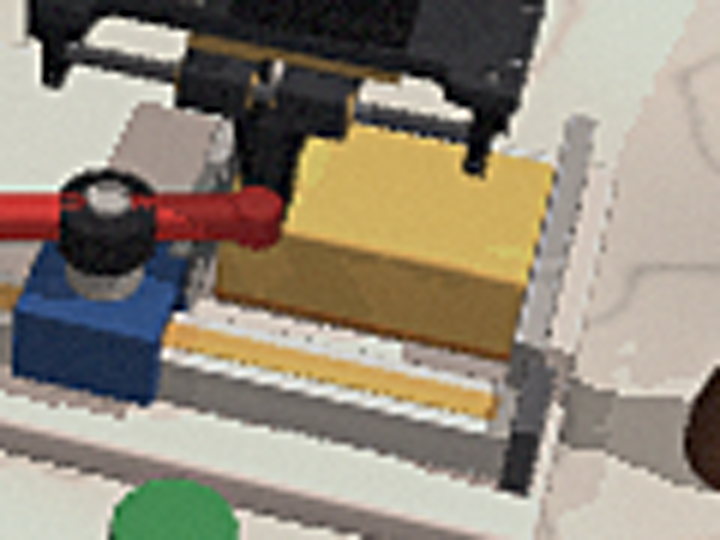

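The stop slid back about 5 mm: the knob's end dragged it through friction, since the clamp isn't tight yet. I'll push the stop home again, then tighten with an added +y motion so the friction works towards the wall.

Emit:
move_arm:
  targets:
    - [[-3,0,0,0,0,0,0],[-4,0,-4,0,0,0,0],[-7,3,-4,0,0,0,0],[-7,6.5,-4,0,0,0,0],[-7,6.5,-2,0,0,0,0],[-7,6.5,2,0,0,0,0],[-7,6.5,3.8,0,0,0,0],[-7,6.5,3.8,0,0,0,0]]

```text
clock: 12.65
ee_pos: [0.4759, 0.0552, 0.1207]
tcp_rot: [-3.141, 0.005, 0.036]
wrist_force: [-0.3, 0.5, -0.3]
finger_gap: 0.0006
finger_force: 0.0
```

```bash
python3 - <<'E'
from h import *
where()
E
```

```text
t 12.65 tcp board mm [-38.   17.1] tip z 50.7 yaw-board -0.001 rp [-3.141  0.005] F [-0.3  0.5 -0.3] gap 0.001 q [-0.05  0.08  2.04 -0.    1.03  1.49]
```

Push from y=17 to about 44.5.

Emit:
move_arm:
  targets:
    - [[0,-0.8,0,0,0,0,0],[0,-1.5,0,0,0,0,0],[0,-1.9,0,0,0,0,0],[0,-2.2,0,0,0,0,0],[0,-2.4,0,0,0,0,0],[0,-2.6,0,0,0,0,0],[0,-2.8,0,0,0,0,0],[0,-2.9,0,0,0,0,0]]

```text
clock: 13.45
ee_pos: [0.4769, 0.0826, 0.1237]
tcp_rot: [3.138, -0.001, 0.038]
wrist_force: [0.4, -14.5, 3.3]
finger_gap: 0.0003
finger_force: 7.2
```

```bash
python3 - <<'E'
from h import *
where()
im,d=arm.grab_frame("scene"); knob(im,"scene")
c=im[170:260,320:440]; c=cv2.resize(c,None,fx=6,fy=6,interpolation=cv2.INTER_CUBIC); cv2.imwrite("pics/s6.png",c)
for f in("pics/s4.png","pics/s6.png"):
    H,S,V=cv2.split(cv2.cvtColor(cv2.imread(f),cv2.COLOR_BGR2HSV)); m=big((H>100)&(H<125)&(S>120)); r=np.argwhere(m)
    print(f,np.percentile(r[r[:,0]>320],[1,50,99],axis=0)[:,1])
E
```

```text
t 13.45 tcp board mm [-35.9  44.5] tip z 53.7 yaw-board 0.001 rp [ 3.138e+00 -1.000e-03] F [  0.4 -14.5   3.3] gap 0.0 q [ 0.01  0.08  2.03 -0.    1.03  1.55]
knob centre board [73.4 31.9] size [ 35.6 137.6] angle anticlockwise rad 0.311 381
pics/s4.png [ 29. 107. 171.]
pics/s6.png [ 28. 107. 171.]
```

Emit:
move_arm:
  targets:
    - [[0,1.0,0,0,0,0,0],[0,2.2,0,0,0,0,0],[0,2.2,-4,0,0,0,0],[0,2.2,-8,0,0,0,0],[3,0,-8,0,0,0,0],[5.8,-1.8,-8,0,0,0,0],[5.8,-1.8,-6,0,0,0,0],[5.8,-1.8,-4,0,0,0,0]]

```text
clock: 14.3
ee_pos: [0.5349, 0.1046, 0.1633]
tcp_rot: [-3.141, -0.002, 0.037]
wrist_force: [-0.3, 1.6, -0.9]
finger_gap: 0.0009
finger_force: 0.0
```

Emit:
move_arm:
  targets:
    - [[0,0,0,0,0,0,0]]

```text
clock: 14.4
ee_pos: [0.5315, 0.104, 0.1599]
tcp_rot: [-3.141, 0.007, 0.037]
wrist_force: [-0.1, -0.2, 0.6]
finger_gap: 0.0003
finger_force: 0.0
```

```bash
cat >> h.py <<'E'
def sad(tag):
    im,d=arm.grab_frame("scene"); knob(im,"scene")
    c=cv2.resize(im[170:260,320:440],None,fx=6,fy=6,interpolation=cv2.INTER_CUBIC); cv2.imwrite(f"pics/{tag}.png",c)
    H,S,V=cv2.split(cv2.cvtColor(c,cv2.COLOR_BGR2HSV)); m=big((H>100)&(H<125)&(S>120)); r=np.argwhere(m)
    print("saddle (home 29 107 171)",np.percentile(r[r[:,0]>320],[1,50,99],axis=0)[:,1])
E
python3 - <<'E'
from h import *
where(); sad("s7")
E
```

```text
t 14.4 tcp board mm [19.4 63.9] tip z 89.9 yaw-board -0.0 rp [-3.141  0.007] F [-0.1 -0.2  0.6] gap 0.0 q [0.05 0.16 1.86 0.   1.13 1.58]
knob centre board [73.4 31.9] size [ 35.6 137.6] angle anticlockwise rad 0.311 384
saddle (home 29 107 171) [ 29. 107. 171.]
```

Emit:
move_arm:
  targets:
    - [[0.8,0,0,0,0,0,0],[1.6,0,0,0,0,0,0],[1.9,-0.2,0,0,0,0,0],[2.2,-0.4,0,0,0,0,0],[2.5,-0.6,0,0,0,0,0],[2.7,-0.7,0,0,0,0,0]]

```text
clock: 15.05
ee_pos: [0.5604, 0.1118, 0.1635]
tcp_rot: [3.14, 0.002, 0.037]
wrist_force: [-5.5, -3.9, 1.1]
finger_gap: 0.0007
finger_force: 2.4
```

```bash
python3 - <<'E'
from h import *
where(); sad("s8")
E
```

```text
t 15.05 tcp board mm [48.5 70.5] tip z 93.5 yaw-board -0.0 rp [3.14e+00 2.00e-03] F [-5.5 -3.9  1.1] gap 0.001 q [ 0.06  0.22  1.78 -0.    1.14  1.59]
knob centre board [75.  31.3] size [ 34.  142.2] angle anticlockwise rad 0.085 363
saddle (home 29 107 171) [ 29. 107. 171.]
```

Emit:
move_arm:
  targets:
    - [[0.2,-0.05,0.2,0,0,0,0],[0.4,-0.1,0.2,0,0,0,0],[0.6,-0.15,0.2,0,0,0,0]]

```text
clock: 15.4
ee_pos: [0.5658, 0.1138, 0.1614]
tcp_rot: [3.141, 0.003, 0.037]
wrist_force: [-6.6, -2.3, 4.4]
finger_gap: 0.001
finger_force: 3.6
```

Emit:
move_arm:
  targets:
    - [[0.2,-0.05,0,0,0,0,0],[0.4,-0.1,0,0,0,0,0]]

```text
clock: 15.6
ee_pos: [0.5695, 0.1147, 0.1614]
tcp_rot: [3.14, 0.004, 0.037]
wrist_force: [-8.7, -4.2, 4.1]
finger_gap: 0.0004
finger_force: 4.0
```

```bash
python3 - <<'E'
from h import *
where(); sad("s9")
E
```

```text
t 15.6 tcp board mm [57.7 73.1] tip z 91.4 yaw-board -0.0 rp [3.14  0.004] F [-8.7 -4.2  4.1] gap 0.0 q [ 0.06  0.25  1.75 -0.    1.14  1.6 ]
knob centre board [74.  31.7] size [145.4  35.2] angle anticlockwise rad -0.143 363
saddle (home 29 107 171) [ 29. 107. 170.]
```

Emit:
move_arm:
  targets:
    - [[0.2,-0.15,0,0,0,0,0],[0.4,-0.3,0,0,0,0,0]]

```text
clock: 15.85
ee_pos: [0.5723, 0.1176, 0.1607]
tcp_rot: [3.14, 0.006, 0.037]
wrist_force: [-10.6, -5.4, 2.9]
finger_gap: 0.0006
finger_force: 5.0
```

Emit:
move_arm:
  targets:
    - [[0.2,-0.15,0,0,0,0,0],[0.4,-0.3,0,0,0,0,0]]

```text
clock: 16.05
ee_pos: [0.5753, 0.1206, 0.1601]
tcp_rot: [3.14, 0.009, 0.037]
wrist_force: [-13.4, -5.8, 3.9]
finger_gap: 0.0005
finger_force: 5.9
```

```bash
python3 - <<'E'
from h import *
where(); sad("s10")
E
```

```text
t 16.05 tcp board mm [63.8 78.8] tip z 90.1 yaw-board -0.0 rp [3.14  0.009] F [-13.4  -5.8   3.9] gap 0.0 q [ 0.07  0.27  1.73 -0.    1.15  1.61]
knob centre board [74.1 31.1] size [145.3  33.6] angle anticlockwise rad -0.267 359
saddle (home 29 107 171) [ 29. 107. 170.]
```

Emit:
move_arm:
  targets:
    - [[0.15,-0.1,0,0,0,0,0],[0.15,-0.1,0,0,0,0,0]]

```text
clock: 16.3
ee_pos: [0.5766, 0.1217, 0.1599]
tcp_rot: [3.14, 0.009, 0.037]
wrist_force: [-12.8, -4.8, 2.6]
finger_gap: 0.0004
finger_force: 5.8
```

Emit:
move_arm:
  targets:
    - [[-1.5,0,0,0,0,0,0],[-3,0,0,0,0,0,0],[-4,0,-4,0,0,0,0],[-6,0,-8,0,0,0,0],[-10,0,-9,0,0,0,0],[-15,0,-9,0,0,0,0],[-20,0,-9,0,0,0,0],[-22,0,-9,0,0,0,0]]

```text
clock: 17.1
ee_pos: [0.357, 0.1147, 0.2513]
tcp_rot: [-3.141, -0.0, 0.037]
wrist_force: [0.5, -0.3, 0.5]
finger_gap: 0.0006
finger_force: 0.0
```

```bash
python3 - <<'E'
from h import *
where(); sad("s11")
im,d=arm.grab_frame("top"); knob(im)
H,S,V=cv2.split(cv2.cvtColor(im,cv2.COLOR_BGR2HSV)); roi=np.zeros(H.shape,bool); roi[175:280,245:410]=1
m=big((H>24)&(H<34)&(S>110)&(V>90)&roi); p=tob(plane("top",np.argwhere(m),.07)); print("cheese board",cv2.minAreaRect(p.astype(np.float32)))
a=cv2.resize(im[160:280,230:430],None,fx=3,fy=3); b=cv2.imread("pics/s11.png")[:,:600]
cv2.imwrite("pics/fin.png",cv2.resize(np.vstack([a,cv2.resize(b,(600,540))]),None,fx=.66,fy=.66))
E
```

```text
t 17.1 tcp board mm [-154.6   81. ] tip z 181.3 yaw-board 0.0 rp [-3.141 -0.   ] F [ 0.5 -0.3  0.5] gap 0.001 q [ 0.1  -0.39  2.18  0.    1.36  1.63]
knob centre board [73.7 32.1] size [147.2  33.8] angle anticlockwise rad -0.279 365
saddle (home 29 107 171) [ 29. 107. 170.]
knob centre board [70.6 30.5] size [139.3  18.3] angle anticlockwise rad -0.274 236
cheese board ((-19.32779312133789, 126.82131958007812), (75.31688690185547, 126.66739654541016), 0.43359023332595825)
```

View pics/fin.png

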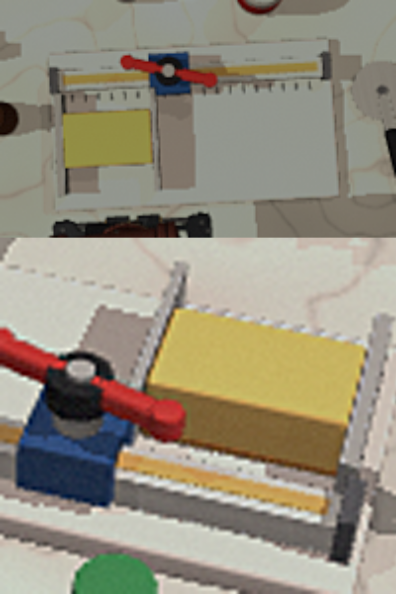

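```bash
python3 -c "
from plant import arm
print(arm.sign_off())"
```

```text
the job is handed in; nothing more can be done
None
```

I handed the job in: the cheese stands square between stop and end wall (stop travel about 150 mm), and the knob is clamped at roughly 0.5 N m by my estimate. The stop slipped back about 5 mm on the first tightening, so I pushed it home again before clamping. The hand-in gave no verdict.

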